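# Click the tasting score wheel to its mark and enter it

### The job

On the wooden score counter, use a fingertip to flick the star-shaped thumbwheel clockwise (seen from above), click by click, until the tooth with the raised round stud rests in the click beside the upright steel marker pin on the fence, without going past it. Then push the round button beside the wheel all the way down to enter the score, and let it come up again. Nothing is to be picked up: leave the vials, flasks, glass, bottle and phone standing where they are.

Things in the scene. Friction and masses are not known exactly. Their poses are not given: they have to be found in the camera images.
- counter: the score counter: a fixed oak plinth 176 (x) x 270 (y) x 28 mm high; origin at the centre of its underside, z up, x pointing from its front (robot side) to its rear. A fence stands round the wheel (64 to 72 mm from the wheel's axis, top 50 mm above the table), open only at the front, over 70 degrees either side of the counter's -x direction from the axis
- pin_top (a point): top centre of the fixed steel marker pin (10 mm diameter, standing 36 mm tall on the fence, top 86 mm above the table), 68 mm from the wheel's axis. It stands in one of four places on the fence: 90, 45, 0 or -45 degrees from the counter's +x direction, counted towards +y; low flat caps 3 mm high close the other three. The target is the click that brings the stud's tooth to point at the pin
- wheel_axis (a point): point on the upright axis of the white star thumbwheel, level with its teeth's tops (52 mm above the table); frame parallel to the counter's. Hub radius 34 mm; 8 straight teeth 45 degrees apart reach to 58 mm from the axis, 6 mm wide, from 34 to 52 mm above the table. At rest one tooth points straight to the front (counter's -x), the next ones 45 degrees on
- front_gap (a point): fixed point 51 mm from the wheel's axis, level with the teeth's tops, 22.5 degrees from the counter's -x direction towards its -y: there a gap between two teeth (about 32 mm wide) is centred when the wheel rests. A fingertip let down into it and swept 45 degrees round the axis, towards the counter's +y, to the next gap's place advances the wheel one click
- wheel_stud (a point): centre of the top of the steel stud (10 mm diameter, 9 mm tall, top 61 mm above the table) that stands on one tooth, 50 mm from the wheel's axis
- thumbwheel (a joint): wheel angle in rad, growing clockwise seen from above (front teeth move to the counter's +y). A spring detent holds it at multiples of 0.785 (one click) and snaps it on once past half-way; 3 to 4 N at a tooth turn it over. At 0 the stud points straight to the front (-x): it starts there, 2 to 5 clicks before the pin. Stud and pin in line: 2, 3, 4 or 5 clicks. Inner stops at -0.3 and 4.9: it cannot be brought round backwards
- enter_top (a point): centre of the top face of the round entry button (32 mm diameter) on the counter's plinth, to the +y side of the wheel
- enter (a joint): travel of the button in m: 0 up, 0.006 fully down (5 N); springs back when let go
- vial_a: corked glass vial, 20 mm across, 70 mm tall, standing loose on the counter's plinth behind the button; leave it alone. Origin: centre of its underside
- vial_b: the same kind of corked vial, standing loose on the plinth near its rear left corner; leave it alone. Origin: centre of its underside
- flask: stoppered conical glass flask, 66 mm across, 125 mm tall, standing loose behind the counter; leave it alone. Origin: centre of its underside
- flask_b: smaller stoppered conical flask, 66 mm across, 100 mm tall, standing loose on the table near the counter; leave it alone. Origin: centre of its underside
- snifter: small stemmed tasting glass, 54 mm across, 100 mm tall, standing loose on the table; leave it alone. Origin: centre of its underside
- water: capped water bottle, 56 mm across, 170 mm tall, standing loose behind the counter; leave it alone. Origin: centre of its underside
- phone: mobile phone lying flat, 75 x 155 x 9 mm; leave it alone. Origin: centre of its underside

How it is judged:
By the outcome, as a careful person would: the job done as asked, in the order asked, and still so for the second after the job is handed in, with the robot touching nothing.
It also fails if it takes over 54 s, if anything falls off the work surface, if the arm or the gripper's body presses on something with over 40 N, if the wrist force passes 120 N, or if a joint passes its speed limit or range.

### The arm

A 6-joint arm with a two-finger parallel gripper is mounted at the origin on the work surface. World frame = base frame: x ahead of the robot, y to its left, z up, the work surface at z = 0. Lengths are in mm, angles in rad, forces in N, time in s.
With the tool pointing down it reaches from about 200 to 875 mm from the base axis. Payload 3.4 kg.
Tool frame: the origin (TCP) lies midway between the tips of the shut fingers; the grasp point (between the pads) lies 19 mm behind it; z points along the fingers, x is the direction in which the jaws open and shut, and the axes are right-handed (so a half turn about z gives the same grasp; the last joint's range is limited). The gripper opens to 94 mm and grips with 3 to 60 N. Pads are 16 mm wide; open, the fingers measure 119 mm over their backs; the gripper's body (75 mm by 177 mm) begins 78 mm behind the grasp point.
Start: joints at [1.086, 0.276, 1.505, -0, 1.361, -0.121], TCP at [204.621, 537.397, 205.493] pointing down, gripper open.
Joint ranges: [-2.89, 2.89], [-0.75, 2.08], [0.22, 2.7], [-1.18, 4.32], [0.11, 2.71], [-2.7, 2.7]. Speed limits (rad/s): [2.57, 2.57, 3.14, 3.14, 3.14, 3.14].

### API

Orientations are given as a unit quaternion [x, y, z, w].
In Python, from cell import r, optics, models gives the robot as it stands.
- The arm moves only by the tool send_rows, never from a script. Its arguments are lists of equal length, an entry for each row: "translation": the shift along the tool's x, y, z in mm, a list of three; "twist": the turn, a rotation vector about the tool's x, y, z in degrees, a list of three; "claw": the finger opening in mm, from 0 to 94. A call has 1 to 12 rows; each row is the pose to reach, as a shift and turn from the pose measured when the call began, along the tool's axes at that moment; what a row does not reach only later rows make up. A row lasts 1/12 s, in which the tool goes at most 41.7 mm and 7.16 degrees, less where a joint would pass 70% of its speed; a pose out of reach is approached as far as the arm can. A call with a gripper value outside its range is refused whole. The fingers move at their own pace and stop on an object; the grip force is fixed at half the most. Time passes only in rows, so rows that repeat a pose let the fingers close. It gives the time, the measured TCP pose, the force and the opening at its end, in the units of the state.
- r.read_state(): the state, without advancing time (a new reading comes with each control period).
- optics.snapshot(name): name is "scene" or "top"; returns the picture (420x560x3 uint8, red, green, blue); there is no depth.
- optics.camera_params(name): a dict with "vertical_fov" (degrees; the focal length in pixels is half the picture's height over the tangent of half this angle, whatever the lens; pixels are square), "cx", "cy" (the principal point, pixels), "view" (4x4, takes a point from world to camera coordinates). Camera axes: x right, y down, z forward; pixel columns grow to the right and rows downward; lengths in mm; the calibration is good to about 2 mm. A picture is of the moment at which its call begins. camera_params takes no time and is no camera call.
- r.hand_in(): hands the job in, once; it reports no verdict.
Trained networks look in the newest picture that a camera, given by its name, has taken for a name from the list of things; names that differ only in an ending like _2 or _b are one class to them, and where a whole thing is asked for, a point or a joint stands for the part that bears it (a point fixed in the world has none). Each returns a list of dicts, best first, with "p" (0 to 1); they miss things now and then, are a little off and sometimes report something else, mostly with a low value. They report only what shows in the picture. A call takes as long as a camera call.
- models.boxes_of(camera, query): "box" ([left, top, width, height] in pixels, round what is visible of it).
- models.silhouettes(camera, query): "region" (420x560 bool, what is visible of it) and "box" ([left, top, width, height] in pixels, round what is visible of it).
- models.pinpoint(camera, query): "uv" ([column, row] in pixels: a listed point, or the origin of a listed thing).
The state is a dict: "t": time; "joint_pos": joint angles; "joint_velocities": joint speeds; "joint_efforts": joint torques, N m; "eef_pos": TCP position; "tcp_rot": TCP orientation; "force": force on the tool from outside, world axes, zero at the start; "torque": the same for the moment, N m; "opening": finger opening in mm.
Only numpy, scipy, OpenCV 4.12 (cv2) and the standard library are available. Lean on these libraries where they do the work, as an engineer would, in place of code of your own. Each camera call takes 0.05 s, during which the arm holds its last target.

## Working session

There is one attempt and no reset: what is moved stays moved. The work goes in short steps, Python scripts to look and compute and a tool call to move; the robot and the scene stay as the last step left them, time stands still between calls to the robot, and variables do not carry over. Pictures are saved under pics/ and viewed, and the job is handed in when it is done.

Besides the shell and the picture viewer there is one more tool, called after "Emit:" as a command line: name --argument value ..., lists and objects as JSON in quotes. send_rows: Moves the arm, as the interface text tells. Its arguments: {"type":"object","properties":{"translation":{"type":"array","items":{"type":"array","items":{"type":"number"}}},"twist":{"type":"array","items":{"type":"array","items":{"type":"number"}}},"claw":{"type":"array","items":{"type":"number"}}},"required":["translation","twist","claw"]}

```bash
mkdir -p pics; ls; cat > h.py <<'E'
import numpy as np, cv2
from cell import r, optics, models
def snap(n,f):
    im=optics.snapshot(n); cv2.imwrite('pics/'+f,im[:,:,::-1]); return im
def cam(n):
    c=optics.camera_params(n); f=210/np.tan(np.radians(c['vertical_fov'])/2)
    return f,c['cx'],c['cy'],np.array(c['view'])
def proj(n,p):
    f,cx,cy,V=cam(n); q=V[:3,:3]@np.array(p)+V[:3,3]; return np.array([cx+f*q[0]/q[2],cy+f*q[1]/q[2]])
def onz(n,uv,z):
    f,cx,cy,V=cam(n); R=V[:3,:3]; C=-R.T@V[:3,3]; d=R.T@np.array([(uv[0]-cx)/f,(uv[1]-cy)/f,1]); return C+d*(z-C[2])/d[2]
E
python3 - <<'E'
from h import *
for n in('scene','top'):
    snap(n,n+'1.png'); print(n,optics.camera_params(n))
    for q,z in(('counter',0),('wheel_axis',52),('front_gap',52),('wheel_stud',61),('pin_top',86),('enter_top',None),('vial_a',28),('flask',0),('snifter',0),('water',0),('phone',0)):
        for m in models.pinpoint(n,q)[:3]:
            print(q,np.round(m['uv'],1),round(m['p'],2),np.round(onz(n,m['uv'],z if z is not None else 40),1))
s=r.read_state();print(s['t'],s['tcp_rot'],s['force'],s['opening'])
E
```

```text
pics
scene {'vertical_fov': 50.12460332946827, 'cx': 281.5902550621057, 'cy': 208.67817668709023, 'view': array([[-8.35572025e-01,  5.49356591e-01, -5.16983276e-03,
         4.52573451e+02],
       [ 3.29558586e-01,  4.93685482e-01, -8.04776853e-01,
        -1.94407349e+02],
       [-4.39557197e-01, -6.74152788e-01, -5.93554959e-01,
         1.44452782e+03],
       [ 0.00000000e+00,  0.00000000e+00,  0.00000000e+00,
         1.00000000e+00]])}
counter [252.5 200.8] 0.9 [602.1 -51.3   0. ]
wheel_axis [240.5 176. ] 0.91 [ 605.5 -105.3   52. ]
wheel_axis [280.  197.7] 0.29 [572.5  40.2  52. ]
front_gap [249.8 167.5] 0.86 [ 562.3 -129.7   52. ]
wheel_stud [257.2 166.5] 0.73 [ 549.7 -109.8   61. ]
pin_top [218.2 175.2] 0.43 [676.1 -92.3  86. ]
enter_top [281.6 197. ] 0.44 [558.1  25.4  40. ]
vial_a [245.9 211.3] 0.72 [657.9  13.6  28. ]
vial_a [251.2 223.1] 0.56 [670.9  62.5  28. ]
flask [198.4 226.6] 0.7 [771.4 -30.2   0. ]
flask [243.2 176. ] 0.16 [ 561.3 -174.8    0. ]
water [224.7 252.2] 0.74 [760.8  91.7   0. ]
phone [444.6 294.4] 0.8 [438.8 463.9   0. ]
top {'vertical_fov': 52.83273
[... 506 characters left out ...]
52. ]
front_gap [392.6 226.2] 0.63 [ 557.4 -123.7   52. ]
wheel_stud [386.8 222.7] 0.91 [ 564.4 -108.8   61. ]
pin_top [383.1 174. ] 0.59 [ 671.9 -100.1   86. ]
enter_top [323.3 218.6] 0.42 [578.   33.3  40. ]
vial_a [328.8 183.6] 0.46 [664.1  17.3  28. ]
vial_a [313.3 186.9] 0.42 [656.3  54.5  28. ]
flask [344.7 143.5] 0.9 [772.7 -27.5   0. ]
flask [270.4 213.6] 0.83 [597.1 158.3   0. ]
snifter [325.2 184. ] 0.66 [669.5  23.5   0. ]
snifter [444.5 187.5] 0.58 [ 658.  -267.9    0. ]
water [297.5 152.3] 0.93 [751.1  90.7   0. ]
phone [144.  284.3] 0.79 [430.3 457.8  -0. ]
1.2 [ 8.23363868e-01  5.67513823e-01  2.75756196e-05 -2.22699811e-05] [0.5447396  0.9632942  0.49020166] 94.18932123870057
```

```bash
python3 - <<'E'
import cv2
a=cv2.imread('pics/top1.png')[100:300,220:480]; cv2.imwrite('pics/t1c.png',cv2.resize(a,None,fx=3,fy=3,interpolation=cv2.INTER_CUBIC))
a=cv2.imread('pics/scene1.png')[100:300,150:350]; cv2.imwrite('pics/s1c.png',cv2.resize(a,None,fx=3,fy=3,interpolation=cv2.INTER_CUBIC))
E
```

```text
(no output)
```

View pics/t1c.png

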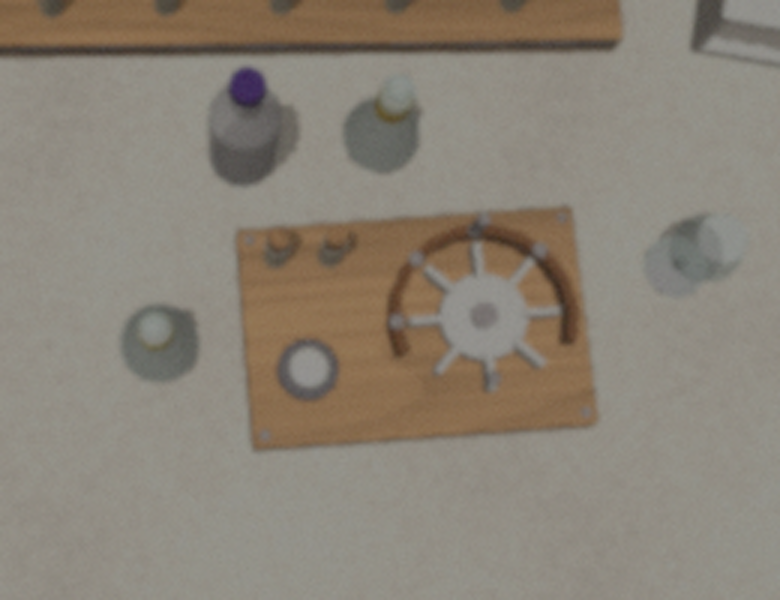

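View pics/s1c.png

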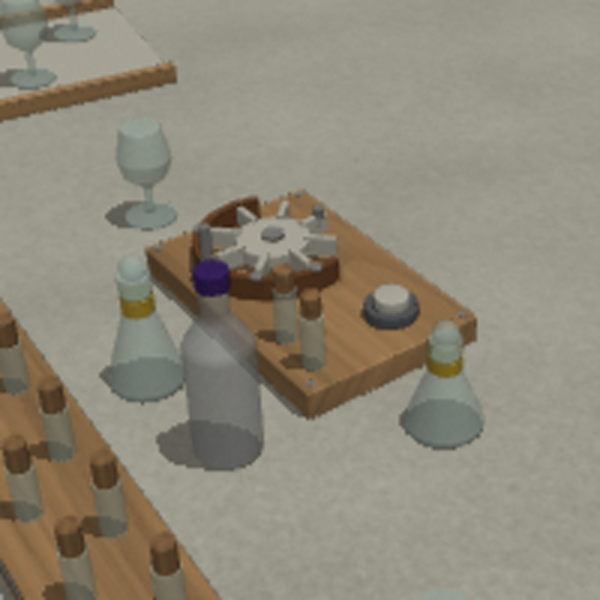

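View pics/scene1.png

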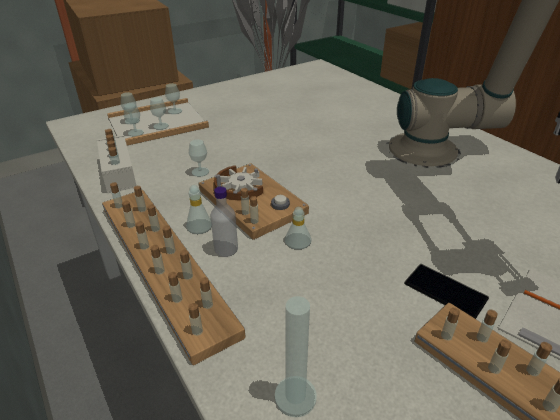

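The top crop shows the stud at the front (491,381), and the tall pin at the rear (480,222). Flat caps sit at the other three places, so the target is 4 clicks. The scene crop agrees, with the tall pin at (204,240). Next I fit the counter pose.

```bash
python3 - <<'E'
from h import *
from scipy.optimize import least_squares
T=lambda u,v:(u/3+220-.33,v/3+100-.33)
S=lambda u,v:(u/3+150-.33,v/3+100-.33)
# plinth top corners local
C={'rl':(88,135,28),'rr':(88,-135,28),'fr':(-88,-135,28),'fl':(-88,135,28)}
top={'rl':T(237,231),'rr':T(571,207),'fr':T(597,424),'fl':T(254,450)}
sc={'rr':S(147,247),'rl':S(308,402),'fl':S(476,316),'fr':S(303,190)}
for k in top: print(k,np.round(onz('top',top[k],28),1),np.round(onz('scene',sc[k],28),1))
def W(p,l): c,s=np.cos(p[2]),np.sin(p[2]); return np.array([p[0]+c*l[0]-s*l[1],p[1]+s*l[0]+c*l[1],l[2]])
def res(p,which):
    o=[]
    if 't' in which: o+= [proj('top',W(p,C[k]))-top[k] for k in top]
    if 's' in which: o+= [proj('scene',W(p,C[k]))-sc[k] for k in sc]
    return np.concatenate(o)
for w in('t','s','ts'):
    f=least_squares(res,[602,-50,.05],args=(w,)); print(w,f.x,np.round(f.fun,1))
    p=f.x
for n,uv,z in(('axis top',T(484,315),52),('stud',T(492,379),61),('button',T(308,367),44)):
    for zz in (z,): 
        q=onz('top',uv,zz); c,s=np.cos(p[2]),np.sin(p[2]); d=q[:2]-p[:2]; print(n,q,'local',c*d[0]+s*d[1],-s*d[0]+c*d[1])
# axis by hub circle & button by two-view
def tri(a,b):
    A=[]
    for n,uv in(('top',a),('scene',b)):
        f,cx,cy,V=cam(n);R=V[:3,:3];c=-R.T@V[:3,3];d=R.T@np.array([(uv[0]-cx)/f,(uv[1]-cy)/f,1]);d/=np.linalg.norm(d);A.append((c,d))
    M=sum(np.eye(3)-np.outer(d,d) for c,d in A);bb=sum((np.eye(3)-np.outer(d,d))@c for c,d in A);return np.linalg.solve(M,bb)
print('btn',tri(T(308,365),S(391,297)),'axis',tri(T(484,315),S(272,237)),'stud',tri(T(492,379),S(319,213)),'pin',tri(T(484,217),S(204,228)))
E
```

```text
rl [681.8  89.1  28. ] [689.   98.8  28. ]
rr [ 698.9 -178.3   28. ] [ 699.3 -176.5   28. ]
fr [ 525.2 -188.4   28. ] [ 528.4 -185.4   28. ]
fl [507.1  78.   28. ] [511.4  79.   28. ]
t [ 6.03330405e+02 -4.98668354e+01  6.44279683e-02] [-0.6 -0.3  0.2 -0.4  0.8  0.4 -0.5  0.1]
s [ 6.07142477e+02 -4.59205268e+01  5.85422570e-02] [-1.   0.6 -0.4 -1.4  1.1  0.9  0.3 -0.2]
ts [ 6.04456171e+02 -4.92128797e+01  6.19498411e-02] [-0.8 -0.9  0.  -0.7  0.5  0.1 -0.9 -0.5 -0.7 -0.2  0.2 -2.5  1.3 -0.2
  0.3 -0.9]
axis top [607.63934903 -99.58816836  52.        ] local 0.05832663337611965 -50.4757261690939
stud [ 556.93556391 -101.40030245   61.        ] local -50.66038416401368 -49.14530141174924
button [569.52814834  35.98652137  44.        ] local -29.586306815265306 87.19836659605541
btn [570.51126679  36.34541958  46.05949473] axis [ 608.67702729 -100.8157468    46.85334332] stud [ 557.8593343  -103.03207663   53.74402693] pin [676.77991174 -95.89410396  83.12844292]
```

```bash
cat >> h.py <<'E'
from scipy.spatial.transform import Rotation as Ro
AX=np.array([607.,-100.]); YAW=np.radians(3.6)
def wl(l): c,s=np.cos(YAW),np.sin(YAW); return AX+[c*l[0]-s*l[1],s*l[0]+c*l[1]]
def gap(rad,deg): # deg from -x toward +y ; returns xy, yaw(deg) with tool x inward
    a=np.radians(deg); return wl([-rad*np.cos(a),rad*np.sin(a)]), np.degrees(YAW)-deg
def rel(xy,z,yaw):
    s=r.read_state(); R0=Ro.from_quat(s['tcp_rot']); 
    y=np.radians(yaw); X=np.array([np.cos(y),np.sin(y),0]); Z=np.array([0,0,-1.]); T=Ro.from_matrix(np.c_[X,np.cross(Z,X),Z])
    return np.round(R0.inv().apply(np.array([*xy,z])-s['eef_pos']),1), np.round((R0.inv()*T).as_rotvec(degrees=True),1)
def st():
    s=r.read_state(); X=Ro.from_quat(s['tcp_rot']).as_matrix()[:,0]; print(round(s['t'],2),np.round(s['eef_pos'],1),'yaw',round(np.degrees(np.arctan2(X[1],X[0])),1),'F',np.round(s['force'],1),'op',round(s['opening'],1),'j',np.round(s['joint_pos'],2))
E
python3 - <<'E'
from h import *
st(); xy,y=gap(54,-22.5); print(xy,y,rel(xy,130,y)); print(rel(xy,200,y))
E
```

```text
1.2 [204.6 537.4 205.5] yaw 69.2 F [0.5 1.  0.5] op 94.2 j [ 1.09  0.28  1.5   0.    1.36 -0.12]
[ 558.50651091 -123.75671517] 26.1 (array([-491.9,  566. ,   75.4]), array([-0. , -0. , 43.1]))
(array([-491.9,  566. ,    5.4]), array([-0. , -0. , 43.1]))
```

Emit:
send_rows --translation '[[-20,23,0],[-45,52,0],[-70,81,0],[-95,110,0],[-120,139,0],[-145,168,0],[-170,197,0],[-195,225,0],[-220,253,0],[-243,280,0],[-246,283,0],[-246,283,0]]' --twist '[[0,0,3],[0,0,7],[0,0,11],[0,0,15],[0,0,19],[0,0,23],[0,0,27],[0,0,31],[0,0,35],[0,0,39],[0,0,43],[0,0,43]]' --claw '[0,0,0,0,0,0,0,0,0,0,0,0]'

```text
t: 2.2
eef_pos: [382.6, 204.9, 205.6]
tcp_rot: [0.975, 0.224, 0.0, 0.0]
force: [-0.7, 0.1, -0.7]
opening: 17.5
```

```bash
python3 - <<'E'
from h import *
st(); xy,y=gap(54,-22.5); print(rel(xy,90,y))
E
```

```text
2.2 [382.6 204.9 205.6] yaw 25.8 F [-0.7  0.1 -0.7] op 17.5 j [ 0.33  0.06  1.78 -0.    1.3  -0.12]
(array([ 15. , 372.4, 115.8]), array([ 0. , -0. , -0.3]))
```

Emit:
send_rows --translation '[[1,25,0],[2,60,0],[3,95,5],[5,130,15],[6,165,25],[8,200,37],[9,235,50],[11,270,65],[12,305,80],[14,340,95],[15,372,110],[15,372,116]]' --twist '[[0,0,0],[0,0,0],[0,0,0],[0,0,0],[0,0,0],[0,0,0],[0,0,0],[0,0,0],[0,0,0],[0,0,0],[0,0,0],[0,0,0]]' --claw '[0,0,0,0,0,0,0,0,0,0,0,0]'

```text
t: 3.2
eef_pos: [561.3, -127.2, 87.7]
tcp_rot: [0.975, 0.223, 0.001, 0.001]
force: [0.4, -0.2, -0.1]
opening: 0.4
```

```bash
python3 - <<'E'
from h import *
for n,c in(('top',(100,300,220,480)),('scene',(100,300,150,350))):
    a=snap(n,n+'2.png')[c[0]:c[1],c[2]:c[3],::-1]; cv2.imwrite('pics/%s2c.png'%n,cv2.resize(a,None,fx=3,fy=3,interpolation=cv2.INTER_CUBIC))
st(); xy,y=gap(54,-22.5); print(rel(xy,41,y), proj('top',r.read_state()['eef_pos']))
E
```

```text
3.3 [ 557.7 -122.6   87.9] yaw 25.9 F [-0.7  0.3 -0.2] op 0.8 j [-0.34  0.36  1.69  0.    1.1  -0.79]
(array([ 0.3,  1.5, 46.9]), array([-0.2,  0.1, -0.2])) [395.9438609  224.07522573]
```

View pics/top2c.png

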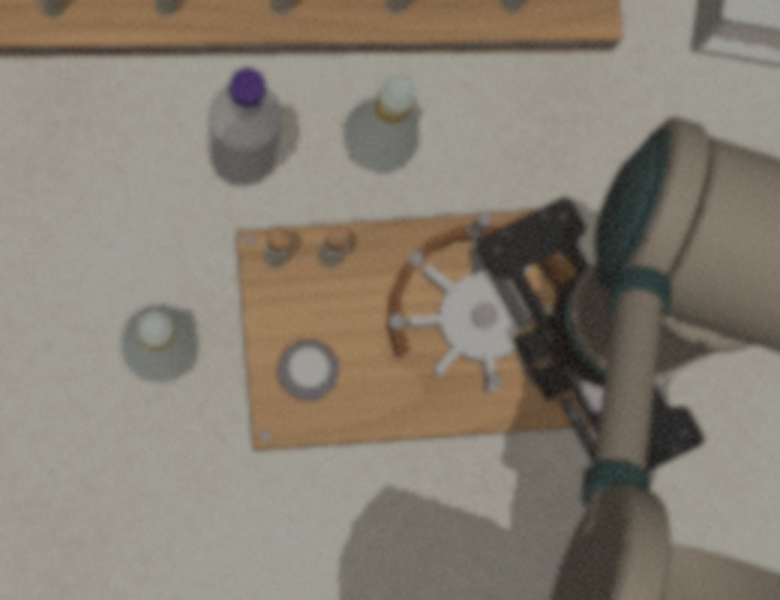

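View pics/scene2c.png

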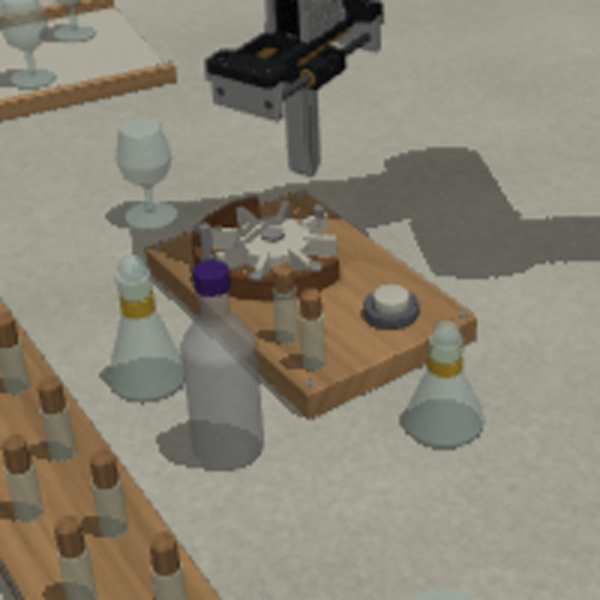

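The top view shows the pin and caps as before, with the shut finger over the front-right gap. The scene view shows the tip above the teeth, clear of everything. Now going down into the gap.

Emit:
send_rows --translation '[[0,1,10],[0,1,20],[0,1,30],[0,1,38],[0,1,44],[0,1,46],[0,1,46]]' --twist '[[0,0,0],[0,0,0],[0,0,0],[0,0,0],[0,0,0],[0,0,0],[0,0,0]]' --claw '[0,0,0,0,0,0,0]'

```text
t: 3.88
eef_pos: [557.5, -123.0, 41.3]
tcp_rot: [0.975, 0.224, -0.002, -0.002]
force: [-0.9, -0.3, -0.6]
opening: 0.4
```

```bash
python3 - <<'E'
from h import *
st()
for d in (-11,0,8,16,22.5,24):
    xy,y=gap(54,d); print(d,*rel(xy,41,y))
E
```

```text
3.88 [ 557.5 -123.    41.3] yaw 25.9 F [-0.9 -0.3 -0.6] op 0.4 j [-0.34  0.41  1.75  0.    0.99 -0.79]
-11 [ 1.6 -9.7  0.4] [-0.2  0.2 11.3]
0 [  4.6 -19.6   0.4] [-0.2  0.2 22.3]
8 [  8.  -26.3   0.4] [-0.2  0.2 30.3]
16 [ 12.2 -32.5   0.4] [-0.2  0.2 38.3]
22.5 [ 16.3 -37.1   0.4] [-0.2  0.2 44.8]
24 [ 17.3 -38.1   0.4] [-0.2  0.2 46.3]
```

Sweep click 1, 45°.

Emit:
send_rows --translation '[[0.5,-4,0],[1.5,-9,0],[3,-15,0],[4.6,-19.6,0],[6.5,-23.5,0],[9,-28,0],[12.2,-32.5,0],[14.5,-35,0],[16.3,-37.1,0],[16.3,-37.1,0],[16.3,-37.1,0]]' --twist '[[0,0,5],[0,0,11],[0,0,17],[0,0,22.5],[0,0,27.5],[0,0,33],[0,0,38],[0,0,42],[0,0,45],[0,0,45],[0,0,45]]' --claw '[0,0,0,0,0,0,0,0,0,0,0]'

```text
t: 4.8
eef_pos: [556.3, -82.6, 41.9]
tcp_rot: [0.986, -0.165, -0.002, -0.001]
force: [-0.1, -0.6, 0.1]
opening: 0.4
```

```bash
python3 - <<'E'
from h import *
a=snap('scene','scene3.png')[100:300,150:350,::-1]; cv2.imwrite('pics/scene3c.png',cv2.resize(a,None,fx=3,fy=3,interpolation=cv2.INTER_CUBIC))
for m in models.pinpoint('scene','wheel_stud')[:2]: print(m, onz('scene',m['uv'],61))
st(); d=r.read_state()['eef_pos'][:2]-AX; print(np.hypot(*d), 180-np.degrees(np.arctan2(d[1],d[0]))%360+3.6)
xy,y=gap(54,-22.5); print(rel(xy,78,y)); 
E
```

```text
{'uv': [260.0, 173.8], 'p': 0.6} [562.93442137 -72.92483488  61.        ]
4.9 [556.1 -82.8  41.7] yaw -19.1 F [0.1 0.3 0.4] op 0.5 j [-0.27  0.4   1.77  0.    0.98  0.06]
53.71917503120379 22.32327291536584
(array([ 15.5,  37.9, -36.4]), array([ -0.1,   0.2, -45.2]))
```

View pics/scene3c.png

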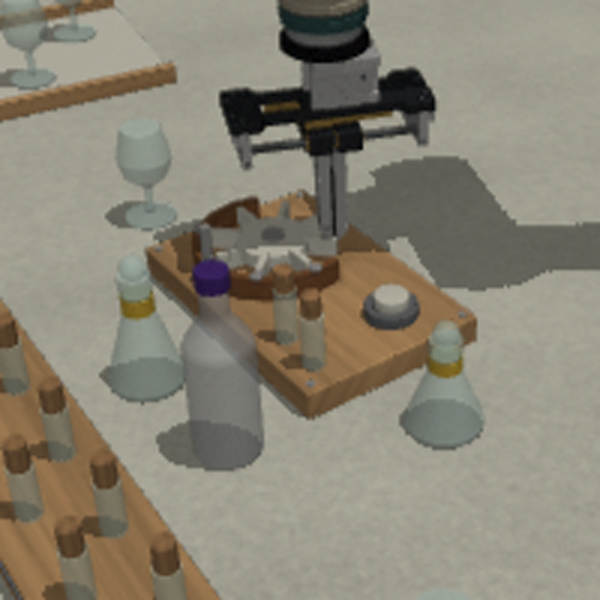

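The scene view shows the finger in the gap, and the stud has moved on to about (258,172). Now I lift straight up and return to the front gap.

Emit:
send_rows --translation '[[0,0,-10],[0,0,-24],[0,0,-36],[1.5,5,-36],[3,10,-36],[5,16,-36],[7,21,-36],[9,26,-36],[11,31,-36],[13,35,-36],[15.5,38,-36],[15.5,38,-36]]' --twist '[[0,0,0],[0,0,0],[0,0,0],[0,0,-6],[0,0,-12],[0,0,-18],[0,0,-24],[0,0,-30],[0,0,-36],[0,0,-41],[0,0,-45],[0,0,-45]]' --claw '[0,0,0,0,0,0,0,0,0,0,0,0]'

```text
t: 5.9
eef_pos: [559.1, -124.8, 78.5]
tcp_rot: [0.974, 0.225, -0.001, -0.001]
force: [-0.4, 0.6, 0.2]
opening: 0.6
```

```bash
cat > look.py <<'E'
from h import *
import sys
k=sys.argv[1]; o=[]
a=snap('top','top%s.png'%k)[150:250,330:430,::-1]; b=snap('scene','scene%s.png'%k)[140:220,200:280,::-1]
cv2.imwrite('pics/l%s.png'%k,np.hstack([cv2.resize(a,(400,400),interpolation=cv2.INTER_CUBIC),cv2.resize(b,(400,400),interpolation=cv2.INTER_CUBIC)]))
for n in('top','scene'):
  for m in models.pinpoint(n,'wheel_stud')[:2]:
    q=onz(n,m['uv'],61); d=q[:2]-AX; print(n,'stud',np.round(m['uv'],1),round(m['p'],2),'r',np.hypot(*d).round(1),'clicks',((183.6-np.degrees(np.arctan2(d[1],d[0])))%360/45).round(2))
st(); xy,y=gap(54,-22.5); print(rel(xy,41,y))
E
python3 look.py 4
```

```text
top stud [322.5 220.4] 0.68 r 141.5 clicks 1.75
top stud [371.8 220.6] 0.65 r 45.0 clicks 0.83
6.1 [ 558.5 -123.7   77.9] yaw 25.9 F [ 0.8  0.9 -0.9] op 0.6 j [-0.34  0.37  1.7   0.    1.07 -0.79]
(array([ 0.1,  0.2, 36.9]), array([-0.2,  0.1, -0.2]))
```

View pics/l4.png

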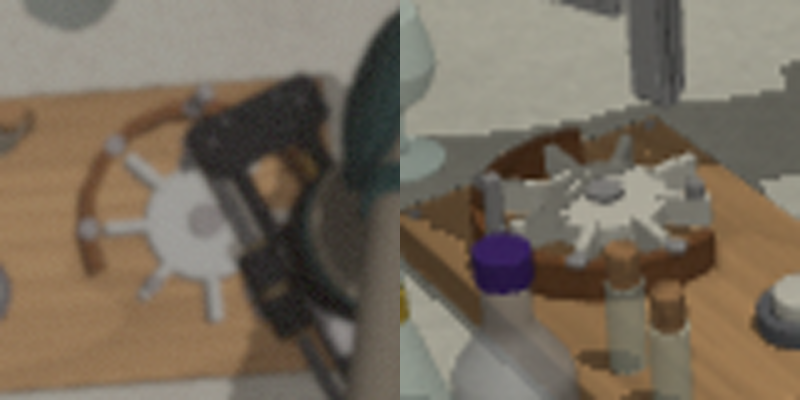

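One click is done. The stud is at (695,188) in the right panel, on the front-left tooth, and the teeth are at rest. Next, click 2.

Emit:
send_rows --translation '[[0,0,10],[0,0,20],[0,0,30],[0,0,36],[0,0,37],[0,0,37]]' --twist '[[0,0,0],[0,0,0],[0,0,0],[0,0,0],[0,0,0],[0,0,0]]' --claw '[0,0,0,0,0,0]'

```text
t: 6.6
eef_pos: [557.7, -123.3, 39.9]
tcp_rot: [0.975, 0.224, -0.002, -0.002]
force: [-0.3, -0.4, -0.0]
opening: 0.8
```

Emit:
send_rows --translation '[[0.5,-4,0],[1.5,-9,0],[3,-15,0],[4.6,-19.8,0],[6.5,-24,0],[9,-28.5,0],[12.2,-33,0],[14.5,-36,0],[16.3,-38,0],[16.3,-38,0],[16.3,-38,0]]' --twist '[[0,0,5],[0,0,11],[0,0,17],[0,0,22.5],[0,0,27.5],[0,0,33],[0,0,38],[0,0,42],[0,0,45],[0,0,45],[0,0,45]]' --claw '[0,0,0,0,0,0,0,0,0,0,0]'

```text
t: 7.52
eef_pos: [556.1, -82.1, 40.3]
tcp_rot: [0.986, -0.165, -0.003, -0.001]
force: [-0.4, -0.2, 0.3]
opening: 0.5
```

Emit:
send_rows --translation '[[0,0,-10],[0,0,-24],[0,0,-36],[1.5,5,-36],[3,10,-36],[5,16,-36],[7,21,-36],[9,26,-36],[11,31,-36],[13,35,-36],[15.5,38,-36],[15.5,38,-36]]' --twist '[[0,0,0],[0,0,0],[0,0,0],[0,0,-6],[0,0,-12],[0,0,-18],[0,0,-24],[0,0,-30],[0,0,-36],[0,0,-41],[0,0,-45],[0,0,-45]]' --claw '[0,0,0,0,0,0,0,0,0,0,0,0]'

```text
t: 8.52
eef_pos: [559.2, -124.2, 77.0]
tcp_rot: [0.974, 0.225, -0.001, -0.001]
force: [0.2, -0.4, 0.3]
opening: 0.7
```

```bash
python3 look.py 5
```

```text
top stud [361.3 202.7] 0.77 r 47.3 clicks 2.19
top stud [143.7 285.3] 0.46 r 566.3 clicks 1.67
scene stud [252.3 178.2] 0.71 r 37.9 clicks 1.54
8.72 [ 558.5 -123.1   76.5] yaw 25.9 F [ 0.2 -0.3 -0.5] op 0.5 j [-0.34  0.37  1.7   0.    1.07 -0.79]
(array([-0.2,  0.8, 35.5]), array([-0.2,  0.2, -0.2]))
```

View pics/l5.png

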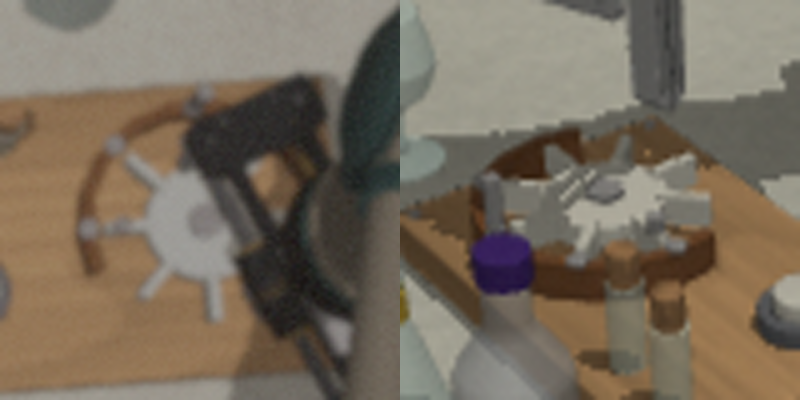

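The top panel shows the stud at (122,226), on the +y tooth, so 2 clicks are done. Next, click 3.

Emit:
send_rows --translation '[[0,0.5,10],[0,0.5,20],[0,0.5,30],[0,0.5,35],[0,0.5,36],[0,0.5,36]]' --twist '[[0,0,0],[0,0,0],[0,0,0],[0,0,0],[0,0,0],[0,0,0]]' --claw '[0,0,0,0,0,0]'

```text
t: 9.22
eef_pos: [558.0, -123.1, 39.5]
tcp_rot: [0.975, 0.224, -0.003, -0.002]
force: [0.5, -1.1, 0.1]
opening: 0.3
```

Emit:
send_rows --translation '[[0.5,-4,0],[1.5,-9,0],[3,-15,0],[4.6,-19.8,0],[6.5,-24,0],[9,-28.5,0],[12.2,-33,0],[14.5,-36,0],[16.3,-38,0],[16.3,-38,0],[16.3,-38,0]]' --twist '[[0,0,5],[0,0,11],[0,0,17],[0,0,22.5],[0,0,27.5],[0,0,33],[0,0,38],[0,0,42],[0,0,45],[0,0,45],[0,0,45]]' --claw '[0,0,0,0,0,0,0,0,0,0,0]'

```text
t: 10.13
eef_pos: [556.4, -81.9, 40.0]
tcp_rot: [0.986, -0.165, -0.003, -0.001]
force: [0.4, 0.1, -0.2]
opening: 0.5
```

Emit:
send_rows --translation '[[0,0,-10],[0,0,-24],[0,0,-36],[1.5,5,-36],[3,10,-36],[5,16,-36],[7,21,-36],[9,26,-36],[11,31,-36],[13,35,-36],[15.5,38,-36],[15.5,38,-36]]' --twist '[[0,0,0],[0,0,0],[0,0,0],[0,0,-6],[0,0,-12],[0,0,-18],[0,0,-24],[0,0,-30],[0,0,-36],[0,0,-41],[0,0,-45],[0,0,-45]]' --claw '[0,0,0,0,0,0,0,0,0,0,0,0]'

```text
t: 11.13
eef_pos: [559.5, -124.0, 76.7]
tcp_rot: [0.974, 0.226, -0.002, -0.002]
force: [0.9, -1.7, -0.2]
opening: 0.6
```

```bash
python3 look.py 6
```

```text
top stud [362.3 188.2] 0.7 r 57.8 clicks 2.99
scene stud [237.2 182. ] 0.71 r 39.0 clicks 3.04
11.33 [ 558.9 -122.9   76.2] yaw 26.0 F [-0.4  0.   0.4] op 0.4 j [-0.34  0.38  1.7   0.    1.07 -0.79]
(array([-0.6,  0.8, 35.2]), array([-0.3,  0.2, -0.1]))
```

View pics/l6.png

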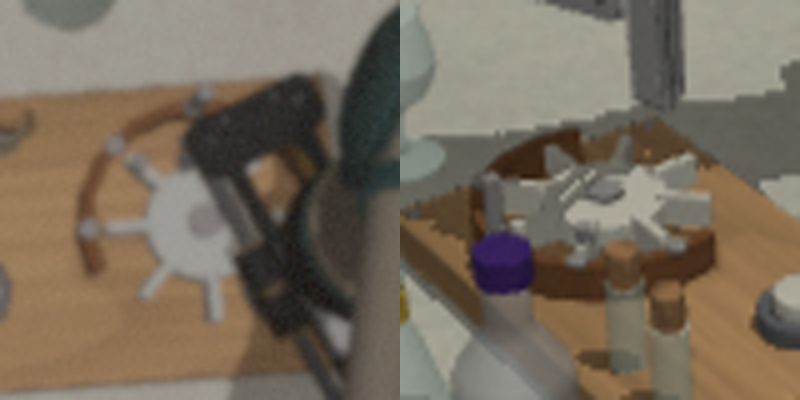

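The stud is now on the rear-left tooth at (135,162), so 3 clicks are done. The pin is still the tall one at the rear, (203,100) in the top panel and (487,200) in the scene panel. Next is the final click, after which I lift and stay at the +y side.

Emit:
send_rows --translation '[[0,0.5,10],[0,0.5,20],[0,0.5,30],[0,0.5,35],[0,0.5,35.5],[0,0.5,35.5]]' --twist '[[0,0,0],[0,0,0],[0,0,0],[0,0,0],[0,0,0],[0,0,0]]' --claw '[0,0,0,0,0,0]'

```text
t: 11.83
eef_pos: [558.4, -123.0, 39.7]
tcp_rot: [0.974, 0.225, -0.003, -0.003]
force: [-0.6, 0.3, 0.1]
opening: 0.3
```

Emit:
send_rows --translation '[[0.5,-4,0],[1.5,-9,0],[3,-15,0],[4.6,-19.8,0],[6.5,-24,0],[9,-28.5,0],[12.2,-33,0],[14.5,-36,0],[16.3,-38,0],[16.3,-38,0],[16.3,-38,0]]' --twist '[[0,0,5],[0,0,11],[0,0,17],[0,0,22.5],[0,0,27.5],[0,0,33],[0,0,38],[0,0,42],[0,0,45],[0,0,45],[0,0,45]]' --claw '[0,0,0,0,0,0,0,0,0,0,0]'

```text
t: 12.75
eef_pos: [556.8, -81.7, 40.3]
tcp_rot: [0.986, -0.165, -0.003, -0.001]
force: [-0.7, 0.5, 0.1]
opening: 0.5
```

Emit:
send_rows --translation '[[0,0,-10],[0,0,-24],[0,0,-38],[0,0,-50],[0,0,-50]]' --twist '[[0,0,0],[0,0,0],[0,0,0],[0,0,0],[0,0,0]]' --claw '[0,0,0,0,0]'

```text
t: 13.17
eef_pos: [559.2, -82.7, 93.5]
tcp_rot: [0.986, -0.164, -0.0, -0.001]
force: [0.1, 0.6, -0.6]
opening: 0.2
```

```bash
python3 look.py 7; python3 - <<'E'
from h import *
for n in('scene',):
  for m in models.pinpoint(n,'enter_top')[:2]: print(m['uv'],m['p'],onz(n,m['uv'],45))
print(rel([570,36],70,3.6))
E
```

```text
top stud [382.3 180.9] 0.91 r 54.9 clicks 4.15
top stud [142.2 284.8] 0.19 r 569.1 clicks 1.68
scene stud [252.2 198.6] 0.6 r 120.2 clicks 2.42
scene stud [224.1 179.1] 0.59 r 48.8 clicks 4.16
13.37 [556.5 -81.9  89.8] yaw -18.9 F [ 0.5  0.4 -0. ] op 0.0 j [-0.27  0.35  1.7   0.    1.1   0.06]
(array([15.9, 39. , 48.7]), array([ -0.2,   0.4, -45. ]))
[281.7, 198.8] 0.65 [566.17496066  38.26024404  45.        ]
(array([ -25.2, -115.8,   19.9]), array([ -0.2,   0.5, -22.5]))
```

View pics/l7.png

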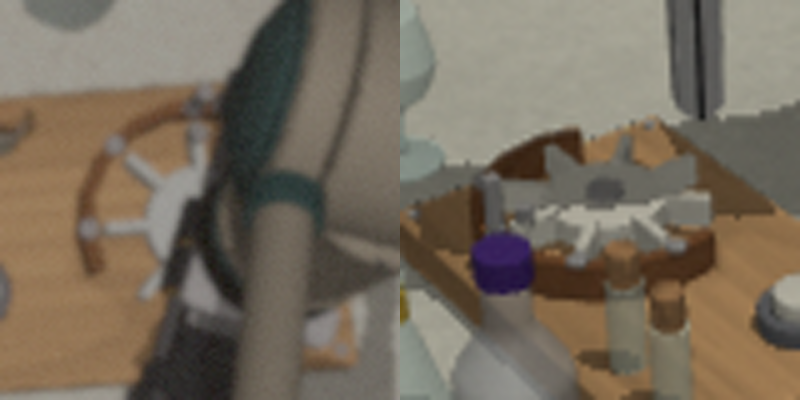

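The stud sits at (197,128), just inside the pin, in both views, so 4 clicks are done. Moving to above the button.

Emit:
send_rows --translation '[[-2,-12,0],[-6,-28,0],[-10,-48,0],[-15,-70,0],[-20,-90,2],[-24,-106,8],[-25.5,-116,14],[-25.5,-116,20],[-25.5,-116,20],[-25.5,-116,20]]' --twist '[[0,0,-3],[0,0,-6],[0,0,-10],[0,0,-14],[0,0,-18],[0,0,-21],[0,0,-22.5],[0,0,-22.5],[0,0,-22.5],[0,0,-22.5]]' --claw '[0,0,0,0,0,0,0,0,0,0]'

```text
t: 14.25
eef_pos: [569.2, 35.5, 69.0]
tcp_rot: [1.0, 0.031, -0.005, -0.002]
force: [0.7, -0.4, -0.1]
opening: 0.5
```

```bash
python3 look.py 8; python3 - <<'E'
from h import *
a=cv2.imread('pics/scene8.png')[150:230,230:330]; b=cv2.imread('pics/top8.png')[150:250,280:380]
cv2.imwrite('pics/b8.png',np.hstack([cv2.resize(b,(400,400),interpolation=cv2.INTER_CUBIC),cv2.resize(a[:, :80],(400,400),interpolation=cv2.INTER_CUBIC)]))
e=r.read_state()['eef_pos']; print(proj('scene',e),proj('scene',[570,36,46]))
print(rel([569.5,36.5],50,3.6))
E
```

```text
scene stud [223.5 178.4] 0.87 r 48.9 clicks 4.27
14.45 [570.   35.4  70.1] yaw 3.5 F [-0.5  0.9  0.3] op 0.5 j [-0.06  0.38  1.71  0.    1.06 -0.12]
(array([-21. , 158.3,  28.7]), array([ -0.3,   0.3, -22.6]))
[279.73748167 190.56449577] [279.95358653 198.5340441 ]
(array([-0.3, -1. , 20.2]), array([-0.2,  0.4, -0.1]))
```

View pics/b8.png

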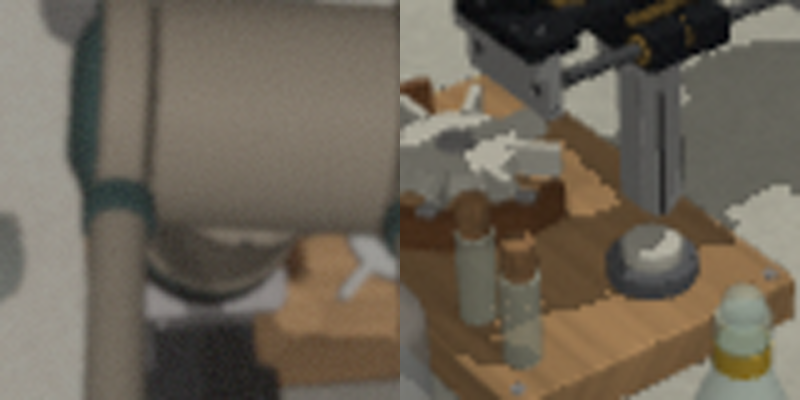

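View pics/l8.png

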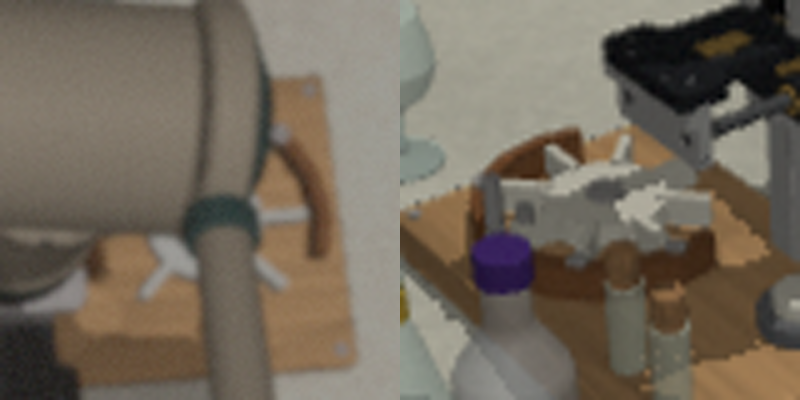

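The scene view shows the button top at about (280,198.6), as predicted for (570,36,46). The stud is still beside the pin. I now go down until contact.

Emit:
send_rows --translation '[[0,-0.8,6],[0,-0.8,12],[0,-0.8,18],[0,-0.8,21],[0,-0.8,22],[0,-0.8,22]]' --twist '[[0,0,0],[0,0,0],[0,0,0],[0,0,0],[0,0,0],[0,0,0]]' --claw '[0,0,0,0,0,0]'

```text
t: 14.95
eef_pos: [569.4, 36.1, 47.9]
tcp_rot: [1.0, 0.03, -0.004, -0.002]
force: [-0.9, -0.7, 2.6]
opening: 0.3
```

Emit:
send_rows --translation '[[0,0,1],[0,0,2],[0,0,3],[0,0,4],[0,0,4],[0,0,4]]' --twist '[[0,0,0],[0,0,0],[0,0,0],[0,0,0],[0,0,0],[0,0,0]]' --claw '[0,0,0,0,0,0]'

```text
t: 15.45
eef_pos: [569.4, 36.1, 44.3]
tcp_rot: [1.0, 0.03, -0.004, -0.002]
force: [-1.6, -1.0, 5.6]
opening: 0.5
```

Emit:
send_rows --translation '[[0,0,1],[0,0,2],[0,0,2],[0,0,2]]' --twist '[[0,0,0],[0,0,0],[0,0,0],[0,0,0]]' --claw '[0,0,0,0]'

```text
t: 15.78
eef_pos: [569.5, 36.1, 44.1]
tcp_rot: [1.0, 0.031, -0.004, -0.002]
force: [-4.1, -0.2, 14.3]
opening: 0.8
```

Emit:
send_rows --translation '[[0,0,2],[0,0,2.5],[0,0,2.5]]' --twist '[[0,0,0],[0,0,0],[0,0,0]]' --claw '[0,0,0]'

```text
t: 16.03
eef_pos: [569.5, 36.1, 44.0]
tcp_rot: [1.0, 0.031, -0.003, -0.001]
force: [-4.6, -1.1, 17.9]
opening: 0.3
```

```bash
python3 - <<'E'
from h import *
snap('scene','scene9.png')
a=cv2.imread('pics/scene9.png')[160:220,240:320]
cv2.imwrite('pics/b9.png',cv2.resize(a,(800,600),interpolation=cv2.INTER_CUBIC)); st()
E
```

```text
16.08 [569.5  36.1  44. ] yaw 3.5 F [-4.1 -0.9 17.1] op 0.3 j [-0.06  0.41  1.74  0.    1.   -0.12]
```

View pics/b9.png

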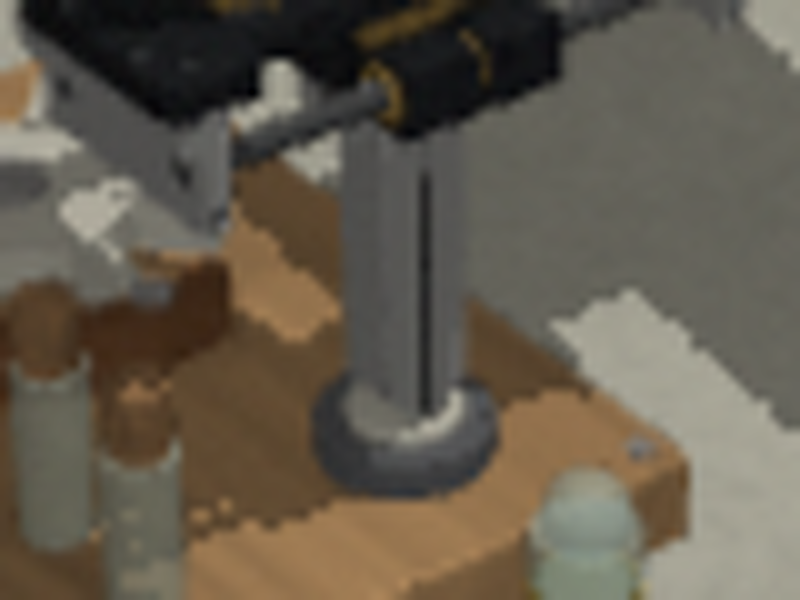

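The button face is down nearly level with its collar around (400,425), with the finger on it, and it meets a hard stop at z=44. Letting it up.

Emit:
send_rows --translation '[[0,0,-3],[0,0,-8],[0,0,-18],[0,0,-40],[0,0,-70],[0,0,-105],[0,0,-135],[0,0,-140],[-50,0,-140],[-90,0,-140],[-120,0,-140],[-120,0,-140]]' --twist '[[0,0,0],[0,0,0],[0,0,0],[0,0,0],[0,0,0],[0,0,0],[0,0,0],[0,0,0],[0,0,0],[0,0,0],[0,0,0],[0,0,0]]' --claw '[0,0,0,0,0,0,0,0,0,0,0,0]'

```text
t: 17.08
eef_pos: [441.9, 28.9, 183.4]
tcp_rot: [0.999, 0.031, -0.007, -0.002]
force: [0.2, 0.2, 0.2]
opening: 0.2
```

Emit:
send_rows --translation '[[-15,0,0],[-50,0,0],[-90,0,0],[-130,0,0],[-140,0,0],[-140,0,0]]' --twist '[[0,0,0],[0,0,0],[0,0,0],[0,0,0],[0,0,0],[0,0,0]]' --claw '[0,0,0,0,0,0]'

```text
t: 17.58
eef_pos: [299.6, 20.6, 185.2]
tcp_rot: [1.0, 0.03, -0.008, -0.002]
force: [0.4, -0.0, 0.6]
opening: 0.2
```

```bash
python3 look.py 10; python3 - <<'E'
import cv2,numpy as np
a=cv2.imread('pics/top10.png')[100:300,220:480]; b=cv2.imread('pics/scene10.png')[140:240,180:310]
cv2.imwrite('pics/f10.png',np.hstack([cv2.resize(x,(400,307),interpolation=cv2.INTER_CUBIC) for x in(a,b)]))
E
```

```text
top stud [380.8 180.7] 0.71 r 55.3 clicks 4.07
scene stud [224.3 179.1] 0.75 r 48.3 clicks 4.16
17.78 [304.3  20.2 185.8] yaw 3.5 F [ 0.  -0.5 -0.4] op 0.5 j [-0.16 -0.13  2.01  0.    1.28 -0.23]
(array([246.7, 159.9, 140.9]), array([ -0.4,   0.7, -22.6]))
```

View pics/f10.png

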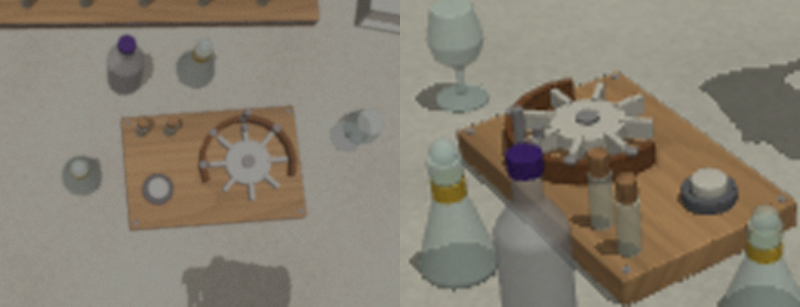

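The stud is in line with the pin at the rear, (247,122) in the top view. The button is up again at (710,182), and everything else is standing where it was. Handing in.

```bash
python3 -c "
from h import *
print(r.hand_in()); st()"
```

```text
the job is handed in; nothing more can be done
None
the job is handed in; nothing more can be done
```

The score is entered: the thumbwheel is on the click beside the marker pin, and the button was pushed fully down and is up again. I handed in at about 17.8 s.

- **Wheel:** The pin stands at the rear of the fence (0°), so the target was 4 clicks. I flicked the wheel one click at a time and checked it in the pictures after each one. In the last pictures the stud's tooth points at the pin, in both views. The network put it at 4.07 clicks from the top camera and 4.16 from the scene camera.
- **Button:** I pressed it to a hard stop at a tip height of 44 mm, with about 17 N on the tool. The picture showed it nearly level with its collar. After I let go, the last picture shows it raised again.
- **Surroundings:** The vials, flasks, glass and bottle look unmoved in the last pictures. I did not look closely at the phone in the final view, but the arm never went near it. The gripper is well clear and reads almost no force.
- **Disagreements:** A few network reports for the stud were wrong, such as one at the button and one at the phone. I settled those by looking at the pictures. There was no direct joint reading, so the wheel and button states come from the pictures and forces.

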